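Show a record player's pickup marker to the bench camera by mirror

TASK

Gently lift the record player's smoked dust cover by its T handle all the way back onto its stop, where it stays by itself. Then take the yellow peg behind the small sprung inspection mirror and turn the mirror until the red marker on the tonearm's head appears in the middle of the mirror to the bench camera, and finish while still holding the mirror there by its peg, because it springs back if let go. Leave the tonearm and the other things on the bench where they are.

Things in the scene. Friction and masses are not known exactly. Their poses are not given: they have to be found in the camera images.
- player: portable record player, fixed: green case 220 (x) x 300 (y) mm, its deck 75 mm above the table. Origin on the table under the case's centre; -x is its front (towards the robot), z up. The platter is to +y, the tonearm to -y.
- lid (a joint): smoked see-through dust cover over the deck, 210 mm deep, 286 mm wide, 55 mm high. Hinged along the player's y axis at its rear; 0 = shut, grows as the front lifts, 1.05 rad = on its stop (about 60 degrees). It starts shut or a little ajar. A stiff friction hinge: it stays where it is left and takes about 4 N at the handle to lift.
- lid_hinge (a point): point on the cover's hinge axis, mid-width: 105 mm behind (+x of) the player's centre and 75 mm above the table; its axes turn with the cover (hinge axis = y)
- lid_handle (a point): middle of the cover's T handle: a round aluminium crossbar 18 mm thick, 36 mm long, along the player's y axis, on one thin stem 38 mm in front of the cover's front face; grip it from above across its flat ends, about which it can turn. In the cover's frame 248 mm in front (-x) of the hinge and 40 mm above it: 115 mm above the table when shut, about 310 mm on the stop.
- marker (a point): centre of the red ball marker, 22 mm across, on the black head of the tonearm, 115 mm above the table. The tonearm (a thin aluminium arm on the deck, under the cover) rests at a different swing each time.
- station: inspection station, fixed: dark steel base 250 x 75 mm, 10 mm thick, carrying the mirror and a small black bench camera. Origin on the table under the mirror's upright turning axis; +x points from the mirror to the camera, z up.
- camera_lens (a point): front of the bench camera's lens: 155 mm from the mirror's axis along the station's +x, 115 mm above the table; it looks straight at the mirror
- mirror_face (a point): middle of the reflecting face, on the turning axis, 115 mm above the table. The mirror is 62 x 52 mm in an orange frame 72 x 62 mm, standing upright; this point's x axis is the outward normal of the face, z up.
- mirror (a joint): turn of the mirror about its upright axis, 0 to 1.2 rad, growing counterclockwise seen from above. At 0 the normal of its face points 0.17 rad counterclockwise of the station's +x, so at q the normal is at 0.17 + q and the camera, looking via the mirror, sees along 2 x (0.17 + q) from the station's +x. A spring brings it back to 0: about 2.3 N at the peg at 0, rising to 4.2 N at 1.2 rad.
- peg: upright round yellow peg, 16 mm across, 80 mm tall, free to spin about its own axis, on a lever behind the mirror, 78 mm from the turning axis opposite to the face's normal; turns with the mirror. Origin at its foot, 88 mm above the table.
- peg_top (a point): centre of the peg's top, 168 mm above the table (the mirror frame's top is at 146 mm)
- sight: the line of sight after reflection, not a thing to touch: origin at the middle of the mirror's face, +x is the direction in which the bench camera sees by way of the mirror's middle, y across it (level), z up. The marker is in the middle of the mirror when it lies on this +x axis.
- oil: red oil can, 48 mm across, 120 mm tall, a bystander; origin under its centre
- screwdriver: screwdriver lying on the table, a bystander
- mug: blue mug, 80 mm across, 90 mm tall, a bystander; origin under its centre

How it is judged:
By the outcome, as a careful person would: the job done as asked, in the order asked, and still so for the second after the job is handed in, while the arm keeps its last pose, push and grip.
It also fails if it takes over 54 s, if anything falls off the work surface, if the arm or the gripper's body presses on something with over 40 N, if the wrist force passes 120 N, or if a joint passes its speed limit or range.

ROBOT

A 6-joint arm with a two-finger parallel gripper is mounted at the origin on the work surface. World frame = base frame: x ahead of the robot, y to its left, z up, the work surface at z = 0. Lengths are in m, angles in rad, forces in N, time in s.
With the tool pointing down it reaches from about 0.35 to 0.775 m from the base axis. Payload 7.3 kg.
Tool frame: the origin (TCP) lies midway between the tips of the shut fingers; the grasp point (between the pads) lies 19 mm behind it; z points along the fingers, y is the direction in which the jaws open and shut (so a half turn about z gives the same grasp; the last joint's range is limited). The gripper opens to 92 mm and grips with 3 to 60 N. Pads are 19 mm wide; open, the fingers measure 130 mm over their backs; the gripper's body (75 mm by 190 mm) begins 47 mm behind the grasp point.
Start: joints at [0.971, 0.342, 1.524, -0, 1.275, -0.146], TCP at [0.23, 0.472, 0.227] pointing down, gripper open.
Joint ranges: [-2.53, 2.53], [-0.77, 2.02], [0.04, 2.7], [-1, 4.14], [0.28, 2.66], [-3.11, 3.11]. Speed limits (rad/s): [2.57, 2.57, 3.14, 3.14, 3.14, 3.14].

INTERFACE

Orientations are given as a unit quaternion [w, x, y, z].
In Python, from rig import ctrl, optics gives the robot as it stands.
- The arm moves only by the tool arm_command, never from a script. Its argument "motion" is a list of rows, each a list of 5 numbers: the shift along the tool's x, y, z normalised to -1 to 1, where 1 is 0.25 m, then the turn about the tool's z normalised to -1 to 1, where 1 is 90 degrees, then the gripper's target within -1 to 1 (fully open at 1, half-way at 0, shut at -1). In form: [[tx, ty, tz, twist, gripper], ...]. A call has 1 to 8 rows; each row shifts and turns the pose as measured when the row begins, along the tool's axes as they then stand; what a row does not reach is not made up. A row lasts 1/8 s, in which the tool goes at most 62.5 mm and 10.7 degrees, less where a joint would pass 70% of its speed; a pose out of reach is approached as far as the arm can. A call with a number of a shift or a turn outside -1 to 1 is refused whole. A call with a gripper value outside its range is refused whole. The fingers move at their own pace and stop on an object; the grip force is fixed at half the most. Time passes only in rows, so rows that do not move let the fingers close. It gives the time, the measured TCP pose, the force and the opening at its end, in the units of the state.
- ctrl.read_state(): the state, without advancing time (a new reading comes with each control period).
- optics.get_image(name): name is "scene" or "top" or "wrist"; returns a dict with "pixels" (400x640x3 uint8, blue, green, red), "vfov" (degrees; the focal length in pixels is half the picture's height over the tangent of half this angle, whatever the lens; pixels are square), "cx", "cy" (the principal point, pixels), "rvec" (rotation vector, rad) and "tvec" (3), from world to camera coordinates, as OpenCV has them; the wrist camera has in their place "mount" (4x4, takes a point from camera to tool coordinates, whose origin is the TCP and whose axes are the flange's). Camera axes: x right, y down, z forward; pixel columns grow to the right and rows downward; lengths in m; the calibration is good to about 2 mm. A picture is of the moment at which its call begins: read the wrist's pose just before it. There is no depth.
- ctrl.job_done(): hands the job in, once; it reports no verdict.
Trained networks look in a picture, given as the dict that the camera call returned (one of the last four; its "shot" number tells which), for a name from the list of things; names that differ only in an ending like _2 or _b are one class to them, and where a whole thing is asked for, a point or a joint stands for the part that bears it (a point fixed in the world has none). Each returns a list of dicts, best first, with "score" (0 to 1); they miss things now and then, are a little off and sometimes report something else, mostly with a low value. They report only what shows in the picture. A call takes as long as a camera call.
- optics.trace(picture, thing): "mask" (400x640 bool, what is visible of it) and "box" ([left, top, right, bottom] in pixels, round what is visible of it).
- optics.tip_of(picture, thing): "location" ([column, row] in pixels: a listed point, or the origin of a listed thing).
The state is a dict: "t": time; "qpos": joint angles; "qd": joint speeds; "effort": joint torques, N m; "position": TCP position; "tool_rot": TCP orientation; "wrist_force": force on the tool from outside, world axes, zero at the start; "ft_torque": the same for the moment, N m; "grip_width": finger opening in m.
Only numpy, scipy, OpenCV 4.12 (cv2) and the standard library are available. Lean on these libraries where they do the work, as an engineer would, in place of code of your own. Each camera call takes 0.05 s, during which the arm holds its last target.

## Working session

There is one attempt and no reset: what is moved stays moved. The work goes in short steps, Python scripts to look and compute and a tool call to move; the robot and the scene stay as the last step left them, time stands still between calls to the robot, and variables do not carry over. Pictures are saved under pics/ and viewed, and the job is handed in when it is done.

Besides the shell and the picture viewer there is one more tool, called after "Call:" as a command line: name --pt "numbers of a row" for each row, then --argument value for the rest. arm_command: Moves the arm, as the interface text tells. Scaled input: -1 to 1 covers 0.25 m each way for a shift and 90 degrees each way for a turn. Its arguments: {"type":"object","properties":{"motion":{"type":"array","items":{"type":"array","items":{"type":"number","minimum":-1,"maximum":1}}}},"required":["motion"]}

```bash
ls; mkdir -p pics; cat > h.py <<'E'
import numpy as np, cv2
from rig import ctrl, optics
from scipy.spatial.transform import Rotation as R
def K(p):
    f=p["pixels"].shape[0]/2/np.tan(np.radians(p["vfov"])/2)
    return np.array([[f,0,p["cx"]],[0,f,p["cy"]],[0,0,1]])
def ext(p,st=None):
    if "rvec" in p:
        return cv2.Rodrigues(np.array(p["rvec"],float))[0], np.array(p["tvec"],float).ravel()
    q=st["tool_rot"]; Rt=R.from_quat([q[1],q[2],q[3],q[0]]).as_matrix()
    T=np.eye(4);T[:3,:3]=Rt;T[:3,3]=st["position"]
    M=np.linalg.inv(T@np.array(p["mount"]))
    return M[:3,:3],M[:3,3]
def ray(p,uv,st=None):
    Rm,t=ext(p,st); d=Rm.T@(np.linalg.inv(K(p))@np.array([uv[0],uv[1],1.]))
    return -Rm.T@t, d/np.linalg.norm(d)
def atz(p,uv,z,st=None):
    o,d=ray(p,uv,st); return o+d*(z-o[2])/d[2]
def proj(p,X,st=None):
    Rm,t=ext(p,st); c=K(p)@(Rm@np.array(X)+t); return c[:2]/c[2]
def tri(rays):
    A=np.zeros((3,3));b=np.zeros(3)
    for o,d in rays:
        P=np.eye(3)-np.outer(d,d);A+=P;b+=P@o
    X=np.linalg.solve(A,b); return X,[float(np.linalg.norm((np.eye(3)-np.outer(d,d))@(X-o))) for o,d in rays]
E
python3 - <<'E'
from h import *
st=ctrl.read_state();print(st)
hts=dict(lid_hinge=.075,lid_handle=.115,marker=.115,camera_lens=.115,mirror_face=.115,peg_top=.168,oil=0,mug=0,station=0,player=0,peg=.088,screwdriver=0)
rs={}
for n in ["scene","top"]:
    p=optics.get_image(n);cv2.imwrite(f"pics/{n}0.png",p["pixels"])
    for k,z in hts.items():
        r=optics.tip_of(p,k)
        for e in r[:2]:
            print(n,k,round(e["score"],2),np.round(e["location"],1),np.round(atz(p,e["location"],z),4))
        if r: rs.setdefault(k,[]).append(ray(p,r[0]["location"]))
for k,v in rs.items():
    if len(v)==2: X,e=tri(v);print(k,np.round(X,4),np.round(e,4))
p=optics.get_image("wrist");cv2.imwrite("pics/wrist0.png",p["pixels"])
E
```

```text
pics
{'t': 0.0, 'qpos': array([ 9.71016365e-01,  3.42728722e-01,  1.52504829e+00,  3.11567289e-06,
        1.27539439e+00, -1.45977345e-01]), 'qd': array([ 0.00051904,  0.00028176, -0.00047559,  0.00105738,  0.00235464,
       -0.00081691]), 'effort': array([ 6.20807623e-04, -4.31233978e+01, -2.44224447e+01,  7.19093322e-02,
        5.58792707e-02, -1.26956065e-04]), 'position': array([0.22988129, 0.47152733, 0.22603094]), 'tool_rot': array([-2.88955244e-04,  2.24959715e-01,  9.74367746e-01, -7.34588524e-04]), 'wrist_force': array([ 0.20982681, -0.17201665,  0.01009157]), 'ft_torque': array([-0.05846683, -0.00987436, -0.02967769]), 'grip_width': 0.0915626100250546}
scene lid_hinge 0.74 [345.9 287.1] [0.7477 0.2156 0.075 ]
scene lid_handle 0.69 [392.2 203.6] [0.4709 0.2271 0.115 ]
scene lid_handle 0.26 [240.5 205.7] [ 0.6666 -0.1344  0.115 ]
scene camera_lens 0.96 [207.9 213.9] [ 0.731  -0.1945  0.115 ]
scene camera_lens 0.64 [240.5 204.7] [ 0.6635 -0.1364  0.115 ]
scene mirror_face 0.86 [229.5 173.7] [ 0.5754 -0.2306  0.115 ]
scene mirror_face 0.42 [391.5 205.9] [0.4799 0.2284 0.115 
[... 1092 characters left out ...]
180.4] [0.6402 0.2227 0.    ]
top player 0.66 [349.9 248.2] [ 0.4223 -0.0525  0.    ]
top peg 0.4 [408.6 220. ] [ 0.501  -0.2209  0.088 ]
top screwdriver 0.55 [347.4 248.2] [ 0.4225 -0.0448  0.    ]
lid_handle [0.4921 0.2361 0.1394] [0.0043 0.0043]
camera_lens [0.6559 0.0609 0.2819] [0.2348 0.2348]
mirror_face [ 0.5769 -0.2197  0.1197] [0.0077 0.0077]
peg_top [ 0.4964 -0.2311  0.1678] [0.0034 0.0034]
oil [ 0.4764 -0.4009 -0.0068] [0.0039 0.0039]
mug [ 5.577e-01  5.039e-01 -1.000e-04] [0.0077 0.0077]
station [ 0.6965 -0.1533  0.1582] [0.0453 0.0453]
player [0.6383 0.2247 0.0066] [0.0029 0.0029]
peg [ 0.5027 -0.2238  0.0935] [0.0043 0.0043]
screwdriver [ 0.4257 -0.0531 -0.0216] [0.0079 0.0079]
```

View pics/scene0.png

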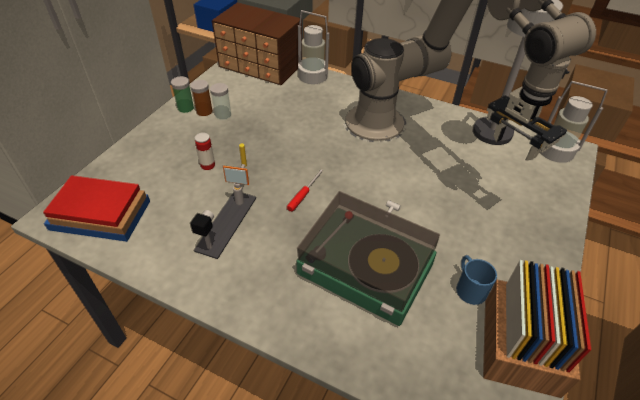

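View pics/top0.png

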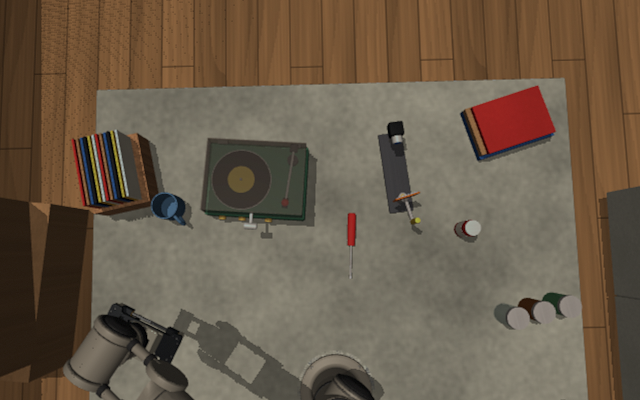

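View pics/wrist0.png

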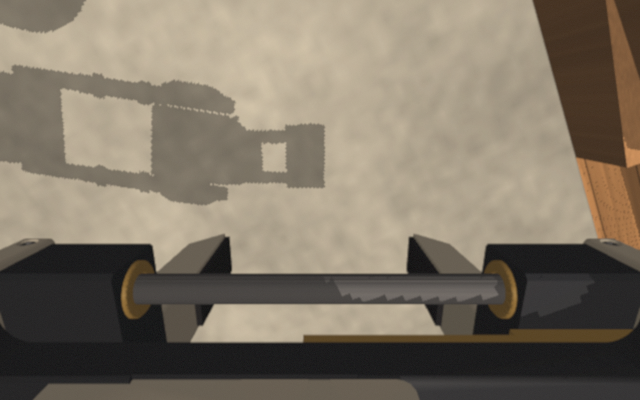

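```bash
python3 - <<'E'
from h import *
a=cv2.imread("pics/top0.png");cv2.imwrite("pics/topA.png",cv2.resize(a[125:245,190:320],None,fx=6,fy=4.9 if 0 else 5,interpolation=cv2.INTER_CUBIC)[:600,:800])
cv2.imwrite("pics/topB.png",cv2.resize(a[110:240,340:480],None,fx=5,fy=4.6,interpolation=cv2.INTER_CUBIC))
a=cv2.imread("pics/scene0.png");cv2.imwrite("pics/scA.png",cv2.resize(a[185:330,285:445],None,fx=5,fy=4.1,interpolation=cv2.INTER_CUBIC)[:600,:800])
E
```

```text
(no output)
```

View pics/topA.png

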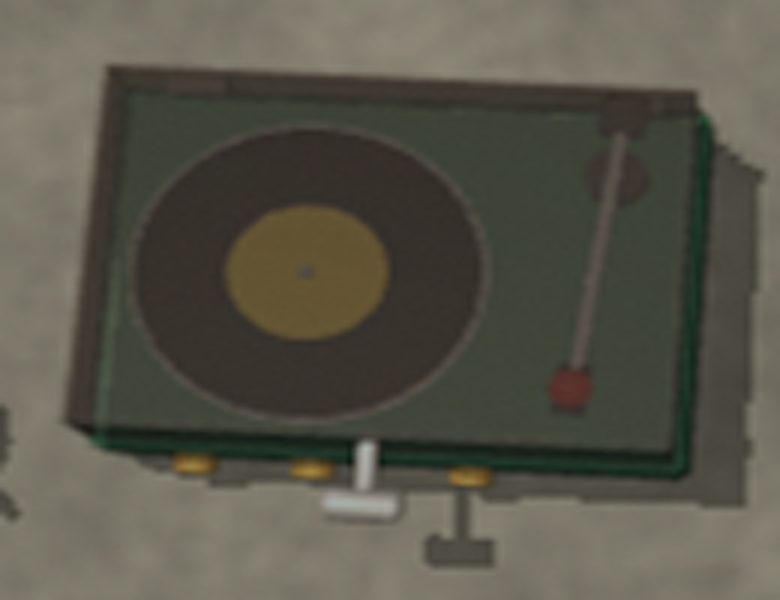

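View pics/topB.png

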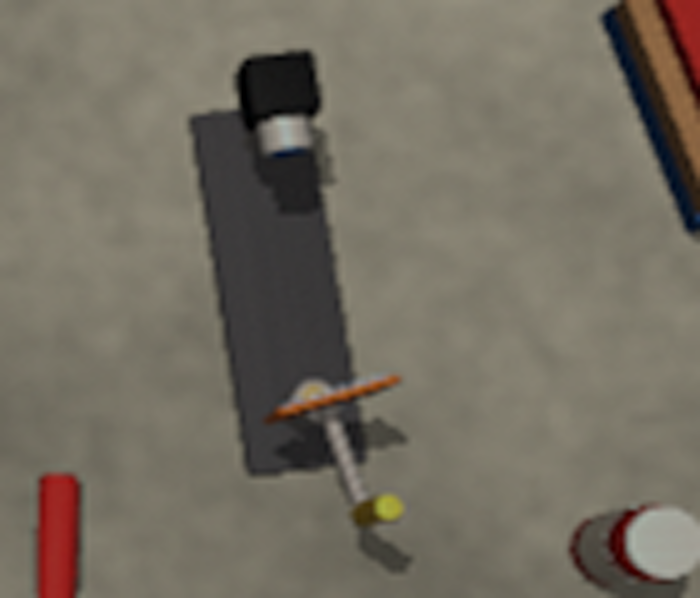

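View pics/scA.png

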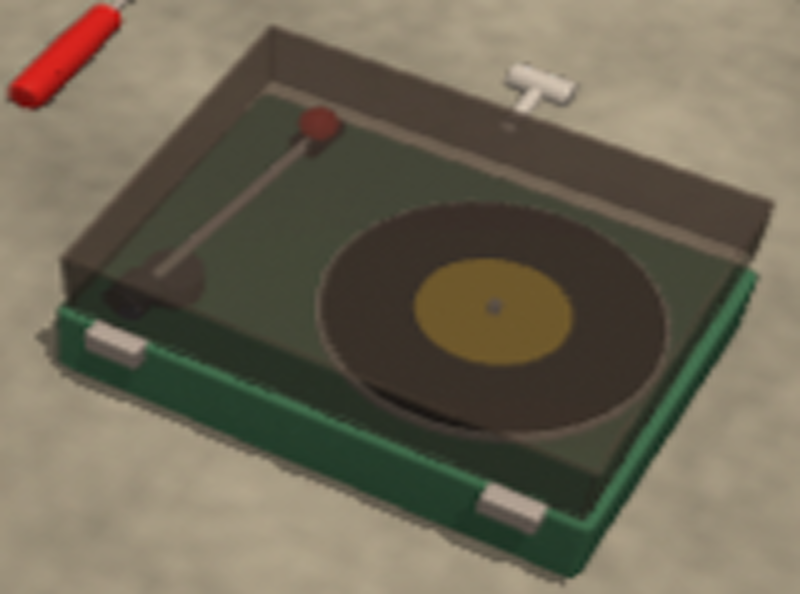

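```bash
cat > fit.py <<'E'
from h import *
from scipy.optimize import least_squares
T=optics.get_image("top");S=optics.get_image("scene")
def t(u,v): return (u/6+190,v/5+125)
def s(u,v): return (u/5+285,v/4.1+185)
def tb(u,v): return (u/5+340,v/4.6+110)
print("handle",tri([ray(T,t(360,503)),ray(S,s(541,84))]))
print("marker",tri([ray(T,t(570,388)),ray(S,s(319,124))]), atz(T,t(570,388),.115),atz(S,s(319,124),.115))
print("spindle",tri([ray(T,t(305,271)),ray(S,s(494,306))]))
print("lid FL corner top",tri([ray(T,t(66,422)),ray(S,s(773,204))]), "FR",tri([ray(T,t(672,455)),ray(S,s(272,27))]))
print("lid RL",tri([ray(T,t(108,68)),ray(S,s(605,470))]), "RR",tri([ray(T,t(695,94)),ray(S,s(62,262))]))
obs=[(T,t(688,465),(-.11,-.15,.075)),(S,s(62,310),(.11,-.15,.075)),(S,s(590,522),(.11,.15,.075)),(S,s(757,272),(-.11,.15,.075))]
def P(x,X): c,sn=np.cos(x[2]),np.sin(x[2]); return np.array([x[0]+c*X[0]-sn*X[1],x[1]+sn*X[0]+c*X[1],X[2]])
def res(x): return np.concatenate([proj(p,P(x,X))-np.array(uv) for p,uv,X in obs])
r=least_squares(res,[.64,.225,0]);print("player",r.x,np.round(r.fun,1))
for q in [0,.05,.1,.15,.2]:
    hx=-.248*np.cos(q)-.04*-np.sin(q)*-1*-1 if 0 else -.248*np.cos(q)+.04*np.sin(q)
    hz=.075+.248*np.sin(q)+.04*np.cos(q)
    H=P(r.x,(.105+hx,0,hz));print(q,np.round(H,4),proj(T,H)-t(360,503),proj(S,H)-s(541,84))
print("pegtop",tri([ray(T,tb(388,508)),ray(S,(242.5,146.5))]),atz(T,tb(388,508),.168))
print("lens",atz(T,tb(288,150),.115))
# station base: corners z=.01
for c in [(192,120),(318,112),(355,465),(250,474)]: print(np.round(atz(T,tb(*c),.01),4))
E
python3 fit.py
```

```text
handle (array([0.49286281, 0.23648881, 0.13304684]), [0.0009342248292133094, 0.0009342248292132461])
marker (array([0.55854068, 0.1377119 , 0.10863309]), [0.0006503735577067047, 0.0006503735577066359]) [0.55771296 0.13786228 0.115     ] [0.56417929 0.13905544 0.115     ]
spindle (array([0.63385657, 0.27007411, 0.08284377]), [0.0006978454558591148, 0.0006978454558591951])
lid FL corner top (array([0.54135739, 0.375644  , 0.14077103]), [0.00011406202555153816, 0.0001140620255515839]) FR (array([0.51639908, 0.08845085, 0.13780716]), [0.00011826623634683874, 0.00011826623634685026])
lid RL (array([0.74877574, 0.36016802, 0.12653068]), [0.0012943339345486918, 0.0012943339345486827]) RR (array([0.7283187 , 0.07330306, 0.11960392]), [0.0008144766296637609, 0.0008144766296638411])
player [ 0.63333377  0.22466078 -0.07175793] [ 0.1  0.5 -2.3 -0.7  0.9  1.8  1.2 -1.5]
0 [0.4907 0.2349 0.115 ] [1.7557319 0.9001876] [-0.8158136   3.84604743]
0.05 [0.493  0.2347 0.1273] [ 1.20240309 -0.08842233] [-0.5631195   1.27423588]
0.1 [0.4959 0.2345 0.1396] [ 0.65964511 -1.30839166] [-0.4088175 -1.1624777]
0.15 [0.4994 0.2343 0.1516] [ 0.12934306 -2.76203597] [-0.35576312 -3.45592089]
0.2 [0.5036 0.234  0.1635] [-0.38657408 -4.45087579] [-0.4067802  -5.59772161]
pegtop (array([ 0.49559333, -0.23341882,  0.15579123]), [0.0003118436946616098, 0.00031184369466154814]) [ 0.49513034 -0.23130345  0.168     ]
lens [ 0.7256905  -0.19321767  0.115     ]
[ 0.7701 -0.1511  0.01  ]
[ 0.7736 -0.23    0.01  ]
[ 0.5323 -0.2433  0.01  ]
[ 0.5277 -0.1785  0.01  ]
```

```bash
cat >> h.py <<'E'
def axes(st):
    q=st["tool_rot"]; return R.from_quat([q[1],q[2],q[3],q[0]]).as_matrix()
def plan(target,yang=None,st=None):
    """tool-axis deltas (normalised) to world target; twist (normalised) so tool y points at angle yang (mod pi)"""
    st=st or ctrl.read_state(); A=axes(st); d=A.T@(np.array(target)-st["position"])/.25
    tw=0
    if yang is not None:
        cur=np.arctan2(A[1,1],A[0,1]); e=(yang-cur+np.pi/2)%np.pi-np.pi/2
        tw=-e/(np.pi/2)
    return np.round(d,3),round(tw,3)
E
python3 - <<'E'
from h import *
p=optics.get_image("wrist");print(np.round(p["mount"],3),p["vfov"],p["cx"],p["cy"])
print(plan((.45,.24,.23),np.pi/2-.075))
st=ctrl.read_state();print(axes(st).round(3))
E
```

```text
[[ 0.    -0.961 -0.275  0.074]
 [ 1.     0.    -0.001 -0.001]
 [ 0.001 -0.275  0.961 -0.157]
 [ 0.     0.     0.     1.   ]] 62.325820335095536 318.7713611237462 199.92023820264288
(array([-1.197, -0.448, -0.013]), np.float64(-0.241))
[[-0.899  0.438  0.   ]
 [ 0.438  0.899  0.   ]
 [-0.     0.    -1.   ]]
```

Call:
arm_command --pt "-0.2 -0.075 0 0 1" --pt "-0.2 -0.075 0 0 1" --pt "-0.2 -0.075 0 0 1" --pt "-0.2 -0.075 0 0 1" --pt "-0.2 -0.075 0 0 1" --pt "-0.2 -0.075 0 -0.08 1" --pt "0 0 0 -0.08 1" --pt "0 0 0 -0.08 1"

```text
t: 2.5
position: [0.4583, 0.2325, 0.2268]
tool_rot: [0.001, 0.032, 0.999, 0.001]
wrist_force: [0.9, 0.4, -0.7]
grip_width: 0.0917
```

```bash
python3 - <<'E'
from h import *
st=ctrl.read_state();p=optics.get_image("wrist");cv2.imwrite("pics/w1.png",p["pixels"])
for q in [0.05,.1]:pass
for k in ["lid_handle"]:
    for e in optics.tip_of(p,k)[:2]: print(k,e["score"],e["location"],atz(p,e["location"],.132,st))
print(proj(p,(.493,.2365,.131),st))
print(plan((.493,.2365,.111),np.pi/2-.075,st))
E
```

```text
lid_handle 0.88 [325.2, 244.4] [0.4939037  0.23413132 0.132     ]
[327.97914836 242.72709704]
(array([-0.136,  0.024,  0.463]), np.float64(0.007))
```

View pics/w1.png

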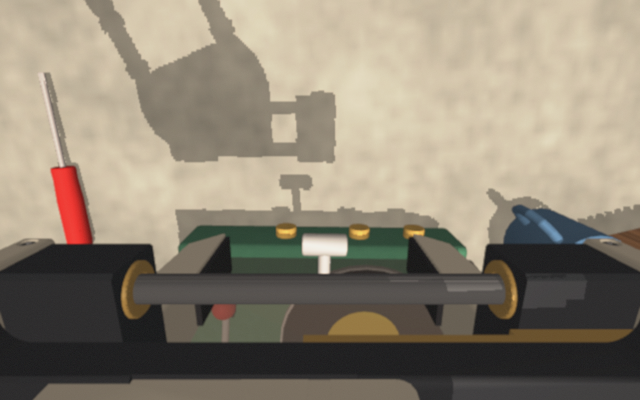

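Call:
arm_command --pt "-0.07 0.009 0 0 1" --pt "-0.07 0.009 0.06 0 1" --pt "0 0 0.12 0 1" --pt "0 0 0.12 0 1" --pt "0 0 0.12 0 1" --pt "0 0 0.04 0 1"

```text
t: 3.35
position: [0.4951, 0.2375, 0.1106]
tool_rot: [0.003, 0.041, 0.999, 0.002]
wrist_force: [-0.2, -0.4, 0.9]
grip_width: 0.0922
```

```bash
python3 - <<'E'
from h import *
st=ctrl.read_state();p=optics.get_image("wrist");cv2.imwrite("pics/w2.png",p["pixels"])
print(st["position"],plan((.4935,.2347,.112),None,st))
E
```

```text
[0.49505713 0.23746213 0.11055828] (array([ 0.005, -0.011, -0.006]), 0)
```

View pics/w2.png

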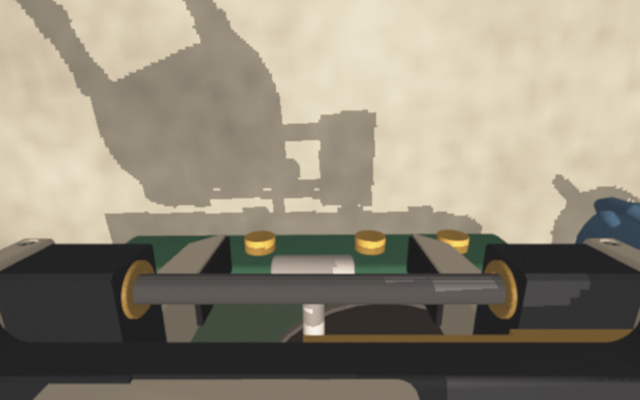

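```bash
python3 - <<'E'
from h import *
st=ctrl.read_state();p=optics.get_image("wrist")
A=axes(st);P=st["position"]
for x in [-.009,0,.009]:
  for z in (-.028,-.019,-.010): print(x,z,proj(p,P+A@np.array([x,0,z]),st).round(1))
print(tri)
E
```

```text
-0.009 -0.028 [321.8 301.5]
-0.009 -0.019 [321.7 290.6]
-0.009 -0.01 [321.6 280.9]
0 -0.028 [321.9 283.5]
0 -0.019 [321.7 273.4]
0 -0.01 [321.6 264.4]
0.009 -0.028 [321.9 264.7]
0.009 -0.019 [321.8 255.6]
0.009 -0.01 [321.7 247.4]
<function tri at 0x7f55a9754a40>
```

Call:
arm_command --pt "0 -0.011 0 0 1" --pt "0 0 0 0 0"

```text
t: 3.7
position: [0.4966, 0.2352, 0.1137]
tool_rot: [0.006, 0.041, 0.999, 0.003]
wrist_force: [-0.6, -0.2, -0.6]
grip_width: 0.0859
```

Call:
arm_command --pt "0.01 0 0.004 0 -1" --pt "0 0 0 0 -1" --pt "0 0 0 0 -1" --pt "0 0 0 0 -1" --pt "0 0 0 0 -1" --pt "0 0 0 0 -1"

```text
t: 4.45
position: [0.4946, 0.2348, 0.1142]
tool_rot: [0.007, 0.041, 0.999, 0.002]
wrist_force: [0.1, -2.4, 0.7]
grip_width: 0.0359
```

Call:
arm_command --pt "-0.009 0 -0.034 0 -1" --pt "-0.01 0 -0.034 0 -1" --pt "-0.011 0 -0.033 0 -1" --pt "-0.012 0 -0.033 0 -1" --pt "-0.013 0 -0.033 0 -1" --pt "-0.0145 0 -0.032 0 -1" --pt "-0.0155 0 -0.0315 0 -1" --pt "-0.0165 0 -0.031 0 -1"

```text
t: 5.45
position: [0.522, 0.2326, 0.1824]
tool_rot: [0.008, 0.041, 0.999, 0.003]
wrist_force: [6.5, 1.3, -9.5]
grip_width: 0.0356
```

```bash
cat > arc.py <<'E'
from h import *
import sys
st=ctrl.read_state();A=axes(st);g=st["position"]+A@np.array([0,0,-.019])
print(st["t"],g.round(4),st["grip_width"],st["wrist_force"].round(1),A.round(3).tolist())
H=np.array([.739,.217]);d=np.array([np.cos(.077),-np.sin(.077)])
x=(H-g[:2])@d; z=g[2]-.075
th=np.arctan2(z,x);print("theta",th,"q",th-.16,"r",np.hypot(x,z))
E
python3 arc.py
```

```text
5.45 [0.5217 0.2325 0.2014] 0.035646025712289656 [ 6.5  1.3 -9.5] [[-0.996, 0.083, 0.016], [0.083, 0.997, 0.005], [-0.015, 0.006, -1.0]]
theta 0.5256591304698188 q 0.3656591304698188 r 0.2518490503127239
```

Call:
arm_command --pt "-0.019 0 -0.03 0 -1" --pt "-0.02 0 -0.0295 0 -1" --pt "-0.021 0 -0.029 0 -1" --pt "-0.022 0 -0.028 0 -1" --pt "-0.023 0 -0.027 0 -1" --pt "-0.024 0 -0.0265 0 -1" --pt "-0.025 0 -0.0255 0 -1" --pt "-0.0255 0 -0.025 0 -1"

```text
t: 6.45
position: [0.5675, 0.2291, 0.2397]
tool_rot: [0.005, 0.041, 0.999, 0.003]
wrist_force: [4.0, 2.6, -10.4]
grip_width: 0.0357
```

```bash
python3 arc.py
```

```text
6.45 [0.5673 0.229  0.2587] 0.03566430246490982 [  4.    2.6 -10.4] [[-0.997, 0.082, 0.011], [0.082, 0.997, 0.006], [-0.01, 0.007, -1.0]]
theta 0.817904951544007 q 0.657904951544007 r 0.2517573242662475
```

Call:
arm_command --pt "-0.026 0 -0.0235 0 -1" --pt "-0.027 0 -0.0225 0 -1" --pt "-0.028 0 -0.0215 0 -1" --pt "-0.0285 0 -0.021 0 -1" --pt "-0.029 0 -0.02 0 -1" --pt "-0.03 0 -0.0185 0 -1" --pt "-0.0305 0 -0.0175 0 -1" --pt "-0.031 0 -0.0165 0 -1"

```text
t: 7.45
position: [0.6265, 0.2245, 0.2811]
tool_rot: [0.002, 0.041, 0.999, 0.003]
wrist_force: [2.4, 3.3, -11.1]
grip_width: 0.0355
```

```bash
python3 arc.py
```

```text
7.45 [0.6264 0.2244 0.3001] 0.03552732632388189 [  2.4   3.3 -11.1] [[-0.997, 0.081, 0.004], [0.082, 0.997, 0.006], [-0.004, 0.006, -1.0]]
theta 1.1061901400206653 q 0.9461901400206653 r 0.25183619456957196
```

Call:
arm_command --pt "-0.032 0 -0.015 0 -1" --pt "-0.0325 0 -0.014 0 -1" --pt "-0.0325 0 -0.013 0 -1"

```text
t: 7.82
position: [0.6488, 0.2227, 0.291]
tool_rot: [-0.003, 0.04, 0.999, 0.003]
wrist_force: [-24.0, 3.4, -14.1]
grip_width: 0.0358
```

```bash
python3 arc.py
```

```text
7.825 [0.6489 0.2226 0.31  ] 0.035758973972399966 [-24.    3.4 -14.1] [[-0.997, 0.081, -0.006], [0.081, 0.997, 0.005], [0.006, 0.005, -1.0]]
theta 1.2039985628535472 q 1.0439985628535473 r 0.25177793911555985
```

Call:
arm_command --pt "0 0 0 0 -1" --pt "0 0 0 0 -1"

```text
t: 8.07
position: [0.6484, 0.2228, 0.291]
tool_rot: [-0.005, 0.04, 0.999, 0.002]
wrist_force: [-0.5, 2.0, -9.5]
grip_width: 0.0358
```

```bash
python3 arc.py
```

```text
8.075 [0.6486 0.2227 0.31  ] 0.03578682226158341 [-0.5  2.  -9.5] [[-0.997, 0.08, -0.009], [0.08, 0.997, 0.005], [0.009, 0.005, -1.0]]
theta 1.2027981998721615 q 1.0427981998721616 r 0.2518363474179063
```

Call:
arm_command --pt "-0.02 0 -0.008 0 -1" --pt "0 0 0 0 0" --pt "0 0 0 0 0.3" --pt "0 0 0 0 1" --pt "0 0 0 0 1"

```text
t: 8.7
position: [0.6509, 0.2214, 0.2978]
tool_rot: [-0.005, 0.04, 0.999, 0.002]
wrist_force: [-0.3, -0.7, -0.4]
grip_width: 0.0714
```

```bash
python3 arc.py; python3 - <<'E'
from h import *
p=optics.get_image("wrist");cv2.imwrite("pics/w3.png",p["pixels"])
E
```

```text
8.7 [0.651  0.2213 0.3168] 0.07144701792316707 [-0.3 -0.7 -0.4] [[-0.997, 0.08, -0.01], [0.08, 0.997, 0.004], [0.011, 0.003, -1.0]]
theta 1.2217352687236578 q 1.0617352687236579 r 0.25735628324168786
```

View pics/w3.png

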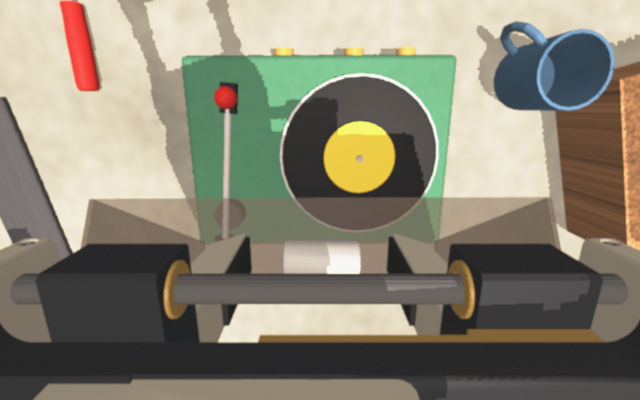

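```bash
python3 - <<'E'
from h import *
st=ctrl.read_state();p=optics.get_image("wrist")
print(atz(p,(226,97.5),.115,st))
E
```

```text
[0.55948223 0.13617615 0.115     ]
```

Call:
arm_command --pt "0 0 -0.1 0 1" --pt "0 0 -0.12 0 1" --pt "0.05 0 -0.08 0 1" --pt "0.2 0 0 0 1" --pt "0.2 0 0 0 1" --pt "0 0 0 0 1"

```text
t: 9.55
position: [0.5344, 0.2301, 0.3742]
tool_rot: [-0.007, 0.04, 0.999, 0.002]
wrist_force: [1.3, -0.1, 0.4]
grip_width: 0.0917
```

```bash
python3 - <<'E'
from h import *
st=ctrl.read_state();print(st["position"]);p=optics.get_image("wrist");cv2.imwrite("pics/w4.png",p["pixels"])
for n in ["top","scene"]:
    i=optics.get_image(n);cv2.imwrite(f"pics/{n}1.png",i["pixels"])
E
```

```text
[0.53444703 0.23008322 0.37417455]
```

View pics/w4.png

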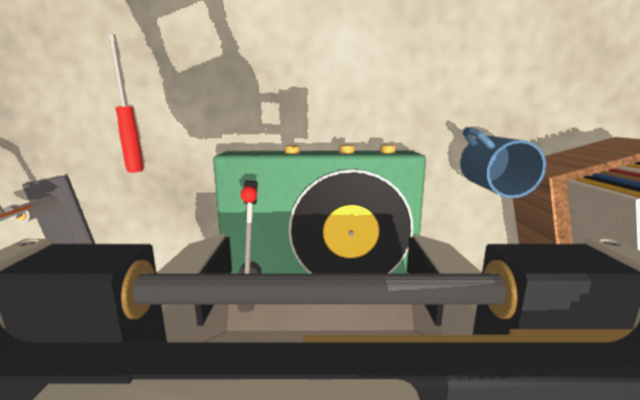

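View pics/scene1.png

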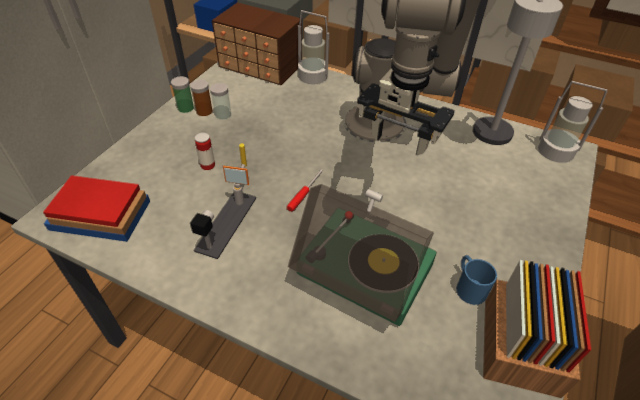

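Call:
arm_command --pt "0 -0.21 0 0 1" --pt "0 -0.21 0 0 1" --pt "-0.05 -0.21 0 0 1" --pt "-0.1 -0.21 0 0 1" --pt "-0.1 -0.21 0 0 1" --pt "-0.1 -0.21 0 0 1" --pt "-0.1 -0.21 0 0 1" --pt "-0.1 -0.21 0 0 1"

```text
t: 10.7
position: [0.6516, -0.2145, 0.3672]
tool_rot: [-0.005, 0.041, 0.999, 0.002]
wrist_force: [1.6, 0.5, 0.3]
grip_width: 0.0916
```

```bash
python3 - <<'E'
from h import *
import pickle
st=ctrl.read_state();print(st["position"],st["qpos"].round(2),axes(st).round(3).tolist());p=optics.get_image("wrist");cv2.imwrite("pics/w5.png",p["pixels"])
pickle.dump((st,p),open("w5.pkl","wb"))
E
```

```text
[ 0.65158779 -0.21453694  0.36723624] [-0.43  0.65  0.64 -0.    1.86 -1.92] [[-0.997, 0.081, -0.009], [0.081, 0.997, 0.004], [0.01, 0.003, -1.0]]
```

View pics/w5.png

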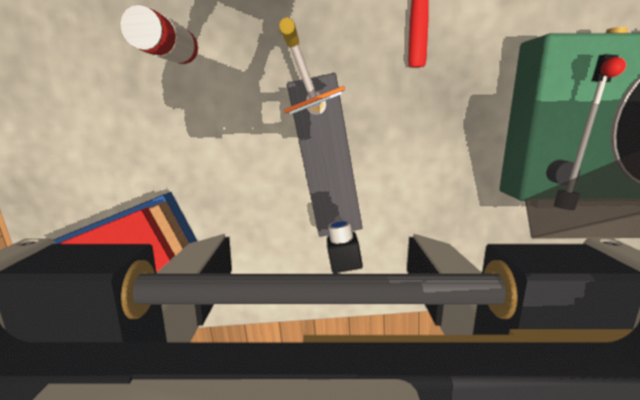

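```bash
python3 - <<'E'
import cv2
a=cv2.imread("pics/w5.png")
cv2.imwrite("pics/w5a.png",cv2.resize(a[5:130,260:365],None,fx=6,fy=4.8,interpolation=cv2.INTER_CUBIC))
b=cv2.resize(a[205:285,300:390],None,fx=4,fy=4,interpolation=cv2.INTER_CUBIC)
c=cv2.resize(a[40:120,550:640],None,fx=4,fy=4,interpolation=cv2.INTER_CUBIC)
cv2.imwrite("pics/w5b.png",cv2.hconcat([b,c]))
E
```

```text
(no output)
```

View pics/w5a.png

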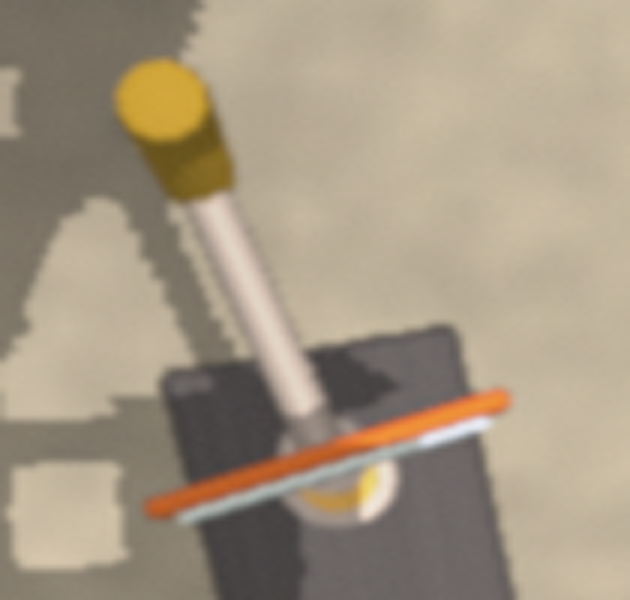

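View pics/w5b.png

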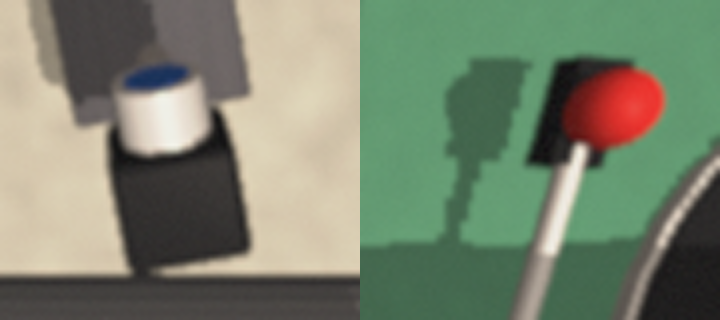

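```bash
cat > m.py <<'E'
from h import *
import pickle
from scipy.optimize import least_squares
st,p=pickle.load(open("w5.pkl","rb"))
f=lambda u,z: atz(p,u,z,st)
peg=f((287.3,25.8),.168);e1=f((285.3,110.8),.146);e2=f((344.2,87.9),.146);L=f((339,224.3),.115);mk=f((613.75,67),.115)
for n,v in dict(peg=peg,e1=e1,e2=e2,lens=L,marker=mk).items(): print(n,v.round(4))
d=e2-e1;print("frame width",np.linalg.norm(d[:2]),"normal angle",np.arctan2(d[1],d[0])+np.pi/2)
mid=(e1+e2)/2;print("mid",mid, "peg-mid",np.linalg.norm((mid-peg)[:2]),np.arctan2(*(mid-peg)[:2][::-1]))
print("lens-mid",np.linalg.norm((L-mid)[:2]))
# fit: station pose (Mx,My,a) from peg and lens with known geometry
def g(x):
    M=x[:2];a=x[2]
    return np.r_[M-.078*np.array([np.cos(a+.17),np.sin(a+.17)])-peg[:2], M+.155*np.array([np.cos(a),np.sin(a)])-L[:2]]
r=least_squares(g,[.571,-.213,.085]);print("fit",r.x,(r.fun*1000).round(2))
for name,M in (("fit",r.x[:2]),("mid",mid[:2])):
    for mm in (mk[:2],np.array([.5595,.1362])):
        a=r.x[2]; s=np.arctan2(*(mm-M)[::-1]); n=(a+s)/2
        print(name,mm.round(4),"q",n-a-.17,"n",n,"peg target",(M-.078*np.array([np.cos(n),np.sin(n)])).round(4))
E
python3 m.py
```

```text
peg [ 0.4981 -0.234   0.168 ]
e1 [ 0.5776 -0.2467  0.146 ]
e2 [ 0.5589 -0.1804  0.146 ]
lens [ 0.7262 -0.195   0.115 ]
marker [0.5596 0.1347 0.115 ]
frame width 0.06894853539837169 normal angle 3.4164044292399813
mid [ 0.56826244 -0.21355577  0.146     ] peg-mid 0.07310010623047977 0.2838806514789512
lens-mid 0.15902057383090937
fit [ 0.57258762 -0.21235515  0.11251894] [-0.41 -0.07  0.41  0.07]
fit [0.5596 0.1347] q 0.5777990618824159 n 0.8603180007501413 peg target [ 0.5217 -0.2715]
fit [0.5595 0.1362] q 0.5779039782684968 n 0.8604229171362221 peg target [ 0.5217 -0.2715]
mid [0.5596 0.1347] q 0.5715306712417744 n 0.8540496101094998 peg target [ 0.517  -0.2724]
mid [0.5595 0.1362] q 0.5716625862881285 n 0.8541815251558539 peg target [ 0.517  -0.2724]
```

```bash
python3 - <<'E'
import cv2
a=cv2.imread("pics/w5.png")
cv2.imwrite("pics/w5c.png",cv2.resize(a[65:245,270:380],None,fx=6,fy=3.3,interpolation=cv2.INTER_CUBIC))
E
```

```text
(no output)
```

View pics/w5c.png

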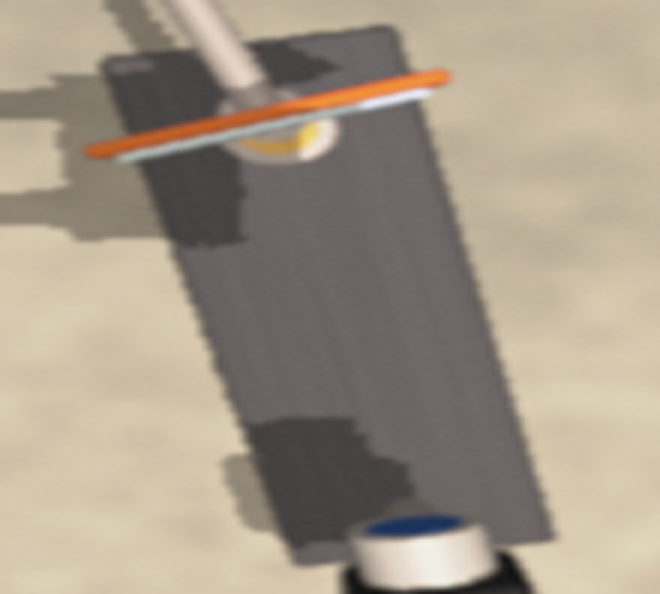

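```bash
python3 - <<'E'
from h import *
import pickle
st,p=pickle.load(open("w5.pkl","rb"))
C=[atz(p,(u/6+270,v/3.3+65),.01,st)[:2] for u,v in [(102,62),(397,30),(553,538),(293,562)]]
a=lambda d:np.arctan2(d[1],d[0])
print(np.round(C,4),a(C[3]-C[0]),a(C[2]-C[1]),a(C[1]-C[0])-np.pi/2,a(C[2]-C[3])-np.pi/2,np.linalg.norm(C[3]-C[0]),np.linalg.norm(C[1]-C[0]))
M=np.array([.5726,-.2124]);n=np.array([-np.sin(.11),np.cos(.11)])
print("lateral centre offset to M", [(c-M)@n for c in C])
print("lens lateral",(np.array([.7262,-.195])-M)@n)
print(plan((.498,-.234,.30),np.radians(105)))
E
```

```text
[[ 0.5393 -0.2532]
 [ 0.5318 -0.1802]
 [ 0.7737 -0.1534]
 [ 0.7806 -0.2258]] 0.1130846900631893 0.11042966203197273 0.10261180764791966 0.09585235061193087 0.2428818884587412 0.07341064440139182
lateral centre offset to M [np.float64(-0.03691527574527719), np.float64(0.03649336509103936), np.float64(0.03659793103274564), np.float64(-0.03616606158558903)]
lens lateral 0.0004328890958564759
(array([ 0.608, -0.1  ,  0.26 ]), np.float64(-0.223))
```

Call:
arm_command --pt "0.2 -0.033 0 0 1" --pt "0.2 -0.033 0.05 0 1" --pt "0.2 -0.033 0.1 0 1" --pt "0 0 0.1 -0.11 1" --pt "0 0 0 -0.11 1" --pt "0 0 0 0 1"

```text
t: 11.5
position: [0.4988, -0.2437, 0.2905]
tool_rot: [-0.01, -0.127, 0.992, 0.004]
wrist_force: [1.3, -0.1, -0.5]
grip_width: 0.0915
```

```bash
python3 - <<'E'
from h import *
st=ctrl.read_state();p=optics.get_image("wrist");cv2.imwrite("pics/w6.png",p["pixels"])
print(st["position"],st["qpos"].round(2),proj(p,(.498,-.234,.168),st))
print(plan((.498,-.234,.133),np.radians(105),st))
E
```

```text
[ 0.49884542 -0.24370723  0.29049246] [-0.59  0.37  1.3  -0.01  1.49 -2.41] [329.63209689 199.30316286]
(array([-0.019,  0.031,  0.63 ]), np.float64(-0.004))
```

View pics/w6.png

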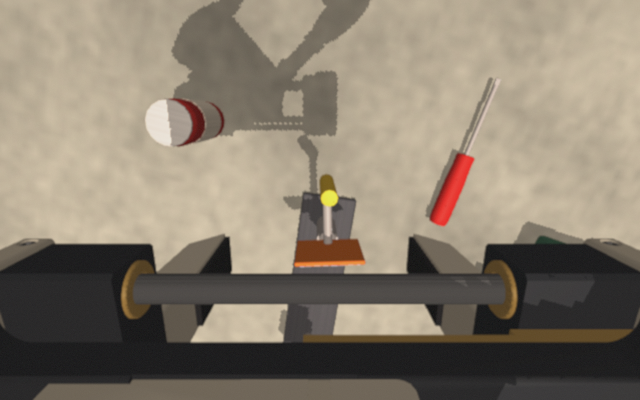

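Call:
arm_command --pt "-0.019 0.031 0 0 1" --pt "0 0 0.12 0 1" --pt "0 0 0.12 0 1" --pt "0 0 0.12 0 1" --pt "0 0 0.12 0 1" --pt "0 0 0.1 0 1" --pt "0 0 0.04 0 1"

```text
t: 12.42
position: [0.504, -0.2323, 0.1329]
tool_rot: [-0.007, -0.12, 0.993, 0.002]
wrist_force: [-0.9, -1.3, -0.8]
grip_width: 0.0916
```

```bash
python3 - <<'E'
from h import *
st=ctrl.read_state();p=optics.get_image("wrist");cv2.imwrite("pics/w7.png",p["pixels"])
print(st["position"],st["qpos"].round(2),proj(p,(.498,-.234,.168),st))
print(plan((.498,-.234,.133),np.radians(105),st))
E
```

```text
[ 0.50401506 -0.23228202  0.13292642] [-0.57  0.49  1.56 -0.01  1.1  -2.37] [321.34672424 278.46644111]
(array([ 0.025, -0.001,  0.   ]), np.float64(-0.014))
```

View pics/w7.png

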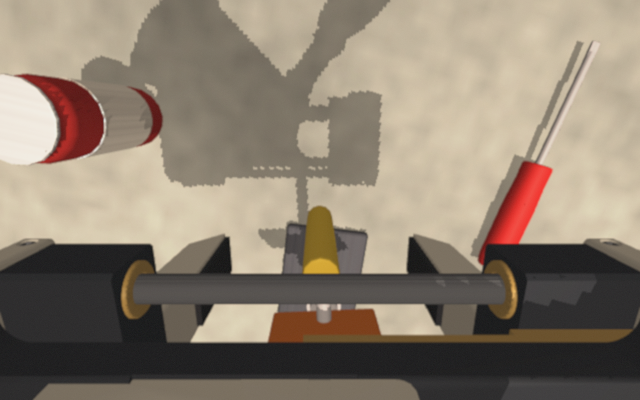

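Call:
arm_command --pt "0.025 0 0 -0.014 0" --pt "0 0 0 0 -0.4" --pt "0 0 0 0 -1" --pt "0 0 0 0 -1" --pt "0 0 0 0 -1" --pt "0 0 0 0 -1" --pt "0 0 0 0 -1" --pt "0 0 0 0 -1"

```text
t: 13.48
position: [0.4992, -0.2344, 0.1358]
tool_rot: [-0.005, -0.131, 0.991, 0.001]
wrist_force: [-0.8, 2.7, 0.9]
grip_width: 0.0168
```

```bash
python3 - <<'E'
from h import *
st=ctrl.read_state();A=axes(st);print(st["position"]+A@np.array([0,0,-.019]),st["grip_width"],st["wrist_force"],A.round(4).tolist(),st["qpos"].round(3))
E
```

```text
[ 0.49935691 -0.23445653  0.15484082] 0.016803217510899728 [-0.80059756  2.72876714  0.91583325] [[-0.9657, -0.2593, -0.0109], [-0.2594, 0.9658, 0.0005], [0.0104, 0.0033, -0.9999]] [-0.575  0.482  1.571 -0.006  1.097 -2.405]
```

Call:
arm_command --pt "0 0.004 0 0 -1" --pt "0 0 0 0 -1"

```text
t: 13.72
position: [0.4987, -0.233, 0.1358]
tool_rot: [-0.006, -0.131, 0.991, 0.001]
wrist_force: [-1.3, 0.5, 0.6]
grip_width: 0.0155
```

```bash
cat > pg.py <<'E'
from h import *
st=ctrl.read_state();A=axes(st);g=st["position"]+A@np.array([0,0,-.019])
M=np.array([.5726,-.2124])
n=M-g[:2]; u=np.array([-.2593,.9658])
print("t",st["t"],"grip pt",g.round(5),"w",round(st["grip_width"],4),"F.tooly",round(float(st["wrist_force"]@A[:,1]),2),"F",st["wrist_force"].round(1),"s",round(1000*float((g[:2]-[.498,-.234])@u),2),"r",np.linalg.norm(n).round(4),"n",np.arctan2(n[1],n[0]).round(4),"yang",np.degrees(np.arctan2(A[1,1],A[0,1])).round(1),"q6",st["qpos"][5].round(3),"z",st["position"][2].round(4))
E
python3 pg.py
```

```text
t 13.725 grip pt [ 0.49893 -0.23305  0.15485] w 0.0155 F.tooly 0.78 F [-1.3  0.5  0.6] s 0.67 r 0.0765 n 0.2733 yang 105.0 q6 -2.404 z 0.1358
```

Call:
arm_command --pt "0 0.004 0 0 -1" --pt "0 0 0 0 -1"

```text
t: 13.98
position: [0.4987, -0.233, 0.1358]
tool_rot: [-0.005, -0.131, 0.991, 0.0]
wrist_force: [-0.3, -0.4, -0.9]
grip_width: 0.0155
```

```bash
python3 pg.py
```

```text
t 13.975 grip pt [ 0.49887 -0.23294  0.15484] w 0.0155 F.tooly -0.32 F [-0.3 -0.4 -0.9] s 0.8 r 0.0765 n 0.2717 yang 105.0 q6 -2.403 z 0.1358
```

```bash
python3 - <<'E'
from h import *
import pickle
st=ctrl.read_state();p=optics.get_image("wrist");cv2.imwrite("pics/w8.png",p["pixels"]);pickle.dump((st,p),open("w8.pkl","wb"))
cv2.imwrite("pics/w8a.png",cv2.resize(p["pixels"][195:345,225:415],None,fx=4,fy=4,interpolation=cv2.INTER_CUBIC))
E
```

```text
(no output)
```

View pics/w8a.png

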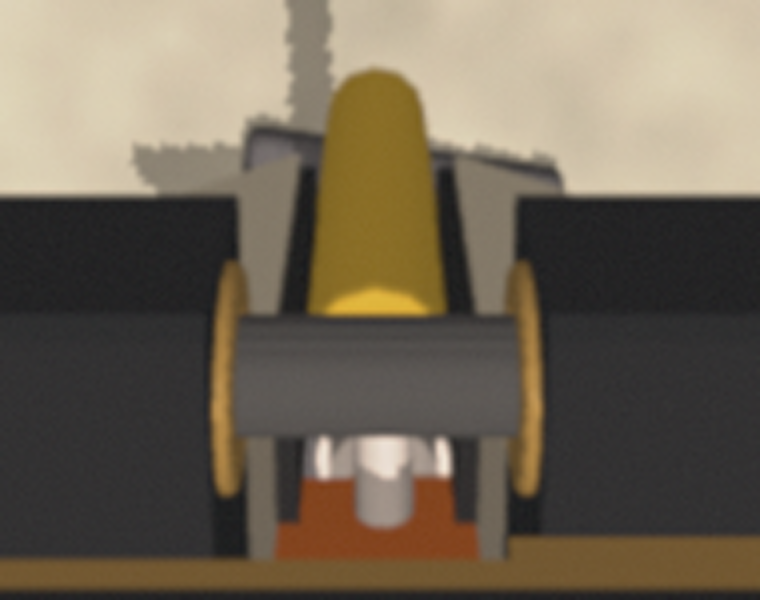

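Call:
arm_command --pt "-0.0004 -0.015 0 -0.031 -1" --pt "-0.0004 -0.015 0 -0.031 -1" --pt "-0.0004 -0.015 0 -0.031 -1" --pt "-0.0004 -0.015 0 -0.031 -1"

```text
t: 14.52
position: [0.5029, -0.2441, 0.1358]
tool_rot: [-0.006, -0.23, 0.973, 0.004]
wrist_force: [-1.6, 2.4, 2.5]
grip_width: 0.0153
```

```bash
cat >> pg.py <<'E'
# rotation from rest about M(robot): rest grip (.4989,-.2330)
g0=np.array([.4989,-.2330])
a=.1125
for r in (.078,):
    for n0 in (.2825,):
        Mr=g0+r*np.array([np.cos(n0),np.sin(n0)])
        v=Mr-g[:2];print("M",Mr.round(4),"r",np.linalg.norm(v).round(4),"q",(np.arctan2(v[1],v[0])-n0).round(4))
print("Fx(tool)",round(float(st["wrist_force"]@A[:,0]),2))
E
python3 pg.py
```

```text
t 14.525 grip pt [ 0.50315 -0.2442   0.15481] w 0.0153 F.tooly 2.86 F [-1.6  2.4  2.5] s -11.19 r 0.0764 n 0.4294 yang 116.6 q6 -2.62 z 0.1358
M [ 0.5738 -0.2113] r 0.078 q 0.1538
Fx(tool) 0.4
```

Call:
arm_command --pt "-0.0004 -0.016 0 -0.024 -1" --pt "-0.0004 -0.016 0 -0.024 -1" --pt "-0.0004 -0.016 0 -0.024 -1" --pt "-0.0004 -0.016 0 -0.024 -1" --pt "-0.0004 -0.016 0 -0.024 -1" --pt "-0.0004 -0.016 0 -0.024 -1"

```text
t: 15.28
position: [0.5136, -0.261, 0.1358]
tool_rot: [-0.008, -0.342, 0.94, 0.009]
wrist_force: [-2.9, 1.5, 2.9]
grip_width: 0.015
```

```bash
python3 pg.py
```

```text
t 15.275 grip pt [ 0.51398 -0.2612   0.15478] w 0.015 F.tooly 3.12 F [-2.9  1.5  2.9] s -30.41 r 0.0763 n 0.6942 yang 130.0 q6 -2.87 z 0.1358
M [ 0.5738 -0.2113] r 0.0779 q 0.4131
Fx(tool) 1.3
```

Call:
arm_command --pt "-0.001 -0.015 0 0 -1" --pt "-0.001 -0.015 0 0 -1" --pt "-0.001 -0.015 0 0 -1"

```text
t: 15.65
position: [0.5211, -0.2688, 0.1358]
tool_rot: [-0.008, -0.342, 0.94, 0.01]
wrist_force: [-2.1, 3.0, 2.2]
grip_width: 0.0157
```

```bash
python3 pg.py
```

```text
t 15.65 grip pt [ 0.52152 -0.26908  0.15476] w 0.0157 F.tooly 3.71 F [-2.1  3.   2.2] s -39.98 r 0.0763 n 0.8374 yang 129.9 q6 -2.873 z 0.1358
M [ 0.5738 -0.2113] r 0.078 q 0.5532
Fx(tool) -0.3
```

Call:
arm_command --pt "-0.001 -0.009 0 0 -1" --pt "0 0 0 0 -1" --pt "0 0 0 0 -1"

```text
t: 16.02
position: [0.5232, -0.2707, 0.1358]
tool_rot: [-0.008, -0.341, 0.94, 0.01]
wrist_force: [-2.7, 1.2, 2.7]
grip_width: 0.0154
```

```bash
python3 pg.py;  python3 - <<'E'
from h import *
for n in ["top","scene","wrist"]:
    i=optics.get_image(n);cv2.imwrite(f"pics/{n}9.png",i["pixels"])
a=cv2.imread("pics/top9.png")[100:250,340:490];b=cv2.imread("pics/scene9.png")[130:230,190:290]
cv2.imwrite("pics/tz.png",cv2.hconcat([cv2.resize(a,(400,400),interpolation=cv2.INTER_CUBIC),cv2.resize(b,(400,400),interpolation=cv2.INTER_CUBIC)]))
E
```

```text
t 16.025 grip pt [ 0.52357 -0.2709   0.15476] w 0.0154 F.tooly 2.66 F [-2.7  1.2  2.7] s -42.27 r 0.0763 n 0.8733 yang 129.9 q6 -2.873 z 0.1358
M [ 0.5738 -0.2113] r 0.078 q 0.5883
Fx(tool) 1.32
```

View pics/tz.png

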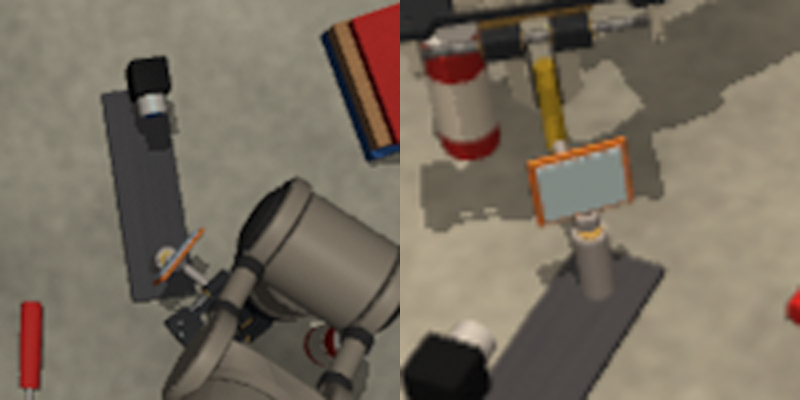

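View pics/scene9.png

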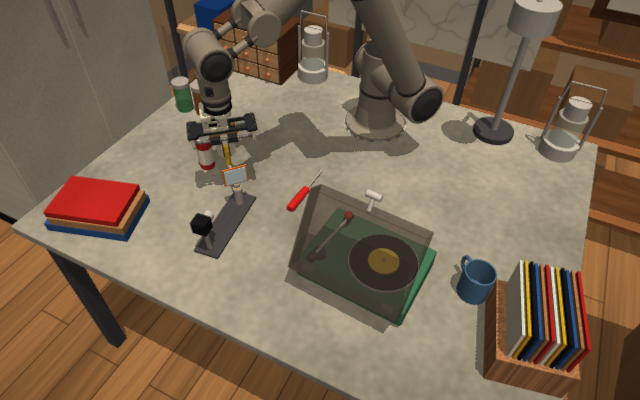

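View pics/wrist9.png

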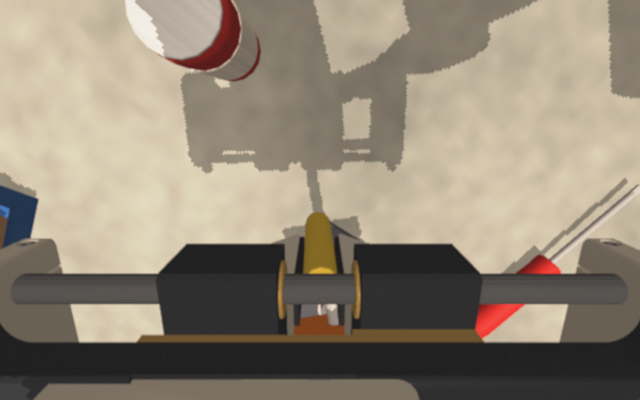

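Call:
arm_command --pt "0 0.003 0 0 -1" --pt "0 0 0 0 -1"

```text
t: 16.42
position: [0.5225, -0.27, 0.1358]
tool_rot: [-0.008, -0.341, 0.94, 0.01]
wrist_force: [-4.0, 2.0, 2.7]
grip_width: 0.0152
```

```bash
python3 pg.py;  python3 - <<'E'
from h import *
from scipy.optimize import least_squares
import cv2
S=optics.get_image("scene");a=S["pixels"]
cv2.imwrite("pics/sz.png",cv2.resize(a[155:195,215:260],None,fx=14,fy=14,interpolation=cv2.INTER_CUBIC))
E
```

```text
t 16.425 grip pt [ 0.52291 -0.27028  0.15478] w 0.0152 F.tooly 4.21 F [-4.   2.   2.7] s -41.5 r 0.0763 n 0.8614 yang 129.9 q6 -2.873 z 0.1358
M [ 0.5738 -0.2113] r 0.0779 q 0.5767
Fx(tool) 1.8
```

View pics/sz.png

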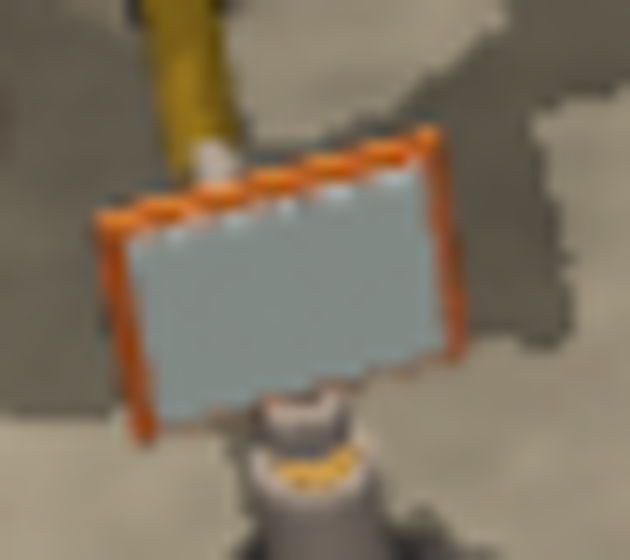

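```bash
python3 - <<'E'
from h import *
from scipy.optimize import least_squares
S=optics.get_image("scene")
# mirror glass corners (62x52) and frame corners (72x62)
def run(c,w,h):
    uv=[(x/14+215,y/14+155) for x,y in c]
    # seen from front: image-left edge?
    def P(x,s,t):
        n=x[2];tv=np.array([-np.sin(n),np.cos(n),0]);return np.array([x[0],x[1],.115+x[3]])+s*tv+np.array([0,0,t])
    sg=[(-1,1),(1,1),(1,-1),(-1,-1)]
    f=lambda x:np.concatenate([proj(S,P(x,a*w/2,b*h/2))-u for (a,b),u in zip(sg,uv)])
    r=least_squares(f,[.5726,-.2124,.86,0]);print(r.x.round(4),np.abs(r.fun).max().round(2))
    g=lambda n:f([.5726,-.2124,n[0],0]);
    print("n only",least_squares(g,[.86]).x)
run([(98,215),(440,132),(462,358),(143,442)],.072,.062)
run([(130,238),(415,165),(445,352),(163,420)],.062,.052)
p=optics.get_image("scene")
for k in ["mug","oil","screwdriver","marker","lid_handle"]:
    e=optics.tip_of(p,k); print(k,e[0]["score"] if e else None,e[0]["location"] if e else None)
E
python3 pg.py
```

```text
[ 0.5585 -0.2238  0.8491 -0.0187] 0.46
n only [0.8541419]
[ 0.5495 -0.2309  0.8417 -0.0312] 0.34
n only [0.85010404]
mug 0.7 [473.6, 289.6]
oil 0.63 [207.1, 167.9]
screwdriver 0.74 [306.7, 193.9]
marker None None
lid_handle 0.93 [373.4, 195.9]
t 16.825 grip pt [ 0.52299 -0.27032  0.15477] w 0.0154 F.tooly 3.51 F [-2.9  2.1  2.2] s -41.56 r 0.0763 n 0.8625 yang 129.9 q6 -2.873 z 0.1358
M [ 0.5738 -0.2113] r 0.0779 q 0.5778
Fx(tool) 0.87
```

```bash
python3 - <<'E'
from h import *
p=optics.get_image("scene")
print(proj(p,(.6486,.2227,.310)),proj(p,(.5726,-.2124,.115)))
st=ctrl.read_state();print(st["t"],st["position"],st["grip_width"])
print(ctrl.job_done())
E
python3 pg.py
```

```text
[373.79070155 194.68180612] [235.40604494 175.12514817]
16.875 [ 0.52255065 -0.27009742  0.13577909] 0.015689019358889784
the job is handed in; nothing more can be done
None
the job is handed in; nothing more can be done
```

I handed the job in at about 16.9 s. The dust cover was back on its stop, and the gripper was holding the mirror by its peg at the angle I worked out for the marker.

- **Cover:** I gripped the T handle across its flat ends and lifted along the hinge arc. Contact with the stop showed at about 1.04 rad, with a brief push of about 24 N that I then relaxed. I let go and the cover stayed up. In the last picture the handle was within about 1.5 pixels of where it should be on the stop.
- **Mirror:** I gripped the peg and found its zero by nudging it against its rest stop, then turned it through 0.577–0.578 rad. The target was 0.578, worked out from the measured marker, mirror and lens positions. The grip was steady, with about 3.5–4 N of spring force on the fingers.
- **Check that disagreed slightly:** The mirror angle read from the scene picture came out about 0.01 rad lower than my figure (0.84–0.854 against 0.860). That is about what such a small picture can resolve.
- **Not checked directly:** I could not look through the bench camera, and the mirror shows as a flat colour in the pictures. The marker being centred rests on the geometry, and I expect it to be within a few millimetres of the middle.
- **Bystanders:** The oil can, mug and screwdriver were found within about 3 pixels of where they started. The tonearm was never touched, but the marker was not detected in that last check.

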